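Put the shakers back in the table caddy

TASK

Gather the three round shakers into the wooden caddy, one to each bay in order of height: the tallest in the bay next to the caddy's carrying handle, the middle one in the middle bay and the shortest in the bay farthest from the handle. Set each one down gently, keeping it upright, so that it stands flat on the bottom of its bay. Leave the two square canisters, the pot and the mug where they are.

Things in the scene. Friction and masses are not known exactly. Their poses are not given: they have to be found in the camera images.
- shaker_tall: the tallest round shaker: upright white ceramic cylinder with a steel cap with seven small holes in its flat top, 40 mm in diameter over its whole height, 100 mm high, about 0.2 kg, smooth-sided (grip it anywhere, from any side). Loose, standing. Origin: centre of its underside, z up along its axis
- shaker_mid: the middle-sized round shaker: upright white ceramic cylinder with a steel cap with seven small holes in its flat top, 46 mm in diameter over its whole height, 80 mm high, about 0.2 kg, smooth-sided (grip it anywhere, from any side). Loose, standing. Origin: centre of its underside, z up along its axis
- shaker_short: the shortest round shaker: upright white ceramic cylinder with a steel cap with seven small holes in its flat top, 52 mm in diameter over its whole height, 60 mm high, about 0.2 kg, smooth-sided (grip it anywhere, from any side). Loose, standing. Origin: centre of its underside, z up along its axis
- canister_tall: the taller square canister, a look-alike that stays: upright square white ceramic jar with a plain square steel lid without holes, 44 x 44 mm, 92 mm high. Loose, standing. Origin: centre of its underside, x and y square to its sides, z up
- canister_short: the shorter square canister, a look-alike that stays: upright square white ceramic jar with a plain square steel lid without holes, 50 x 50 mm, 64 mm high. Loose, standing. Origin: centre of its underside, x and y square to its sides, z up
- caddy: fixed low wooden caddy, 220 x 76 mm, any yaw; origin: centre of underside, z up, x along the row of bays to the handle. Floor 4 mm up. Three open bays, about 68 x 68 mm inside, centres at x = +0.072 m (next to the handle), 0 and -0.072 m (farthest), y = 0; walls 4 mm thick, tops 26 mm up, dividers 23. Handle: dark steel arch of 10 mm bar, upright at x = +0.115 m, 70 mm wide, 103 mm high
- pot: bystander: round open steel pot, 170 mm across, 75 mm high, with a black loop ear on each side (226 mm over the ears, which lie along its y). Loose, stands on the side away from the caddy. Origin: centre of its underside, z up
- mug: bystander: blue ceramic mug, 72 mm across, 70 mm high, handle on its +y side. Loose, stands beyond the shakers. Origin: centre of its underside, z up
Not all that is in view belongs to the job. Several things have the shape of the caddy; the one meant has the colours described above.

How it is judged:
At the end, for the whole second after the job is handed in: Each shaker stands in its own bay (within 17 mm of its centre along and across), on the floor (underside under 8 mm up), upright within 0.1 rad, at rest: tallest by the handle, shortest farthest. Canisters, pot and mug upright, within 30 mm of their start (x of shaker_tall in the frame of caddy between 0.055 and 0.089 m and y of shaker_tall in the frame of caddy between -0.017 and 0.017 m and z of each of shaker_tall, shaker_mid, shaker_short in the frame of caddy below 0.008 m and angle between each of shaker_tall, shaker_mid, shaker_short, canister_tall, canister_short, pot, mug's own z axis and vertical below 0.1 rad and linear speed of each of shaker_tall, shaker_mid, shaker_short below 0.02 m/s and angular speed of each of shaker_tall, shaker_mid, shaker_short below 0.2 rad/s and x of shaker_mid in the frame of caddy between -0.017 and 0.017 m and y of shaker_mid in the frame of caddy between -0.017 and 0.017 m and x of shaker_short in the frame of caddy between -0.089 and -0.055 m and y of shaker_short in the frame of caddy between -0.017 and 0.017 m and distance of each of canister_tall, canister_short, pot, mug from where it was at the start of the episode below 0.03 m); the robot touches nothing.
It fails at once if a shaker is tipped over (more than 0.6 rad) (angle between any of shaker_tall, shaker_mid, shaker_short's own z axis and vertical above 0.6 rad).
It fails at once if a shaker is dropped or thrown (faster than 0.7 m/s while the fingers do not hold it: a fall of more than 25 mm) ((linear speed of shaker_tall above 0.7 m/s and contact force between shaker_tall and the fingers below 0.05 N) or (linear speed of shaker_mid above 0.7 m/s and contact force between shaker_mid and the fingers below 0.05 N) or (linear speed of shaker_short above 0.7 m/s and contact force between shaker_short and the fingers below 0.05 N)).
It fails at once if a square canister, the pot or the mug is moved more than 30 mm (distance of any of canister_tall, canister_short, pot, mug from where it was at the start of the episode above 0.03 m).
It also fails if it takes over 90 s, if anything falls off the work surface, if the arm or the gripper's body presses on something with over 40 N, if the wrist force passes 120 N, or if a joint passes its speed limit or range.

ROBOT

A 7-joint arm with a two-finger parallel gripper is mounted at the origin on the work surface. World frame = base frame: x ahead of the robot, y to its left, z up, the work surface at z = 0. Lengths are in m, angles in rad, forces in N, time in s.
With the tool pointing down it reaches from about 0.4 to 0.925 m from the base axis. Payload 4.1 kg.
Tool frame: the origin (TCP) lies at the very end of the fingers, on their centre line; the grasp point (between the pads) lies 19 mm behind it; z points along the fingers, y is the line along which they close (so a half turn about z gives the same grasp; the last joint's range is limited). The gripper opens to 85 mm and grips with 20 to 120 N. Pads are 22 mm wide; open, the fingers measure 114 mm over their backs; the gripper's body (76 mm by 85 mm) begins 54 mm behind the grasp point. The pads swing forward as they close: fully open they stand 13 mm farther back than shut.
Start: joints at [-1.389, 0.398, 0.045, 1.537, -0.019, 1.207, -0.051], TCP at [0.18, 0.625, 0.231] pointing down, gripper open.
Joint ranges: [-2.82, 2.82], [-0.49, 2.23], [-1.37, 1.46], [0, 2.46], [-1.36, 4.5], [0.23, 2], [-2.94, 2.94]. Speed limits (rad/s): [2.57, 2.57, 3.14, 3.14, 3.14, 3.14, 3.14].

INTERFACE

Orientations are given as a rotation vector (axis times angle).
In Python, from rig import bot, imaging, finish_job gives the robot as it stands.
- The arm moves only by the tool apply_moves, never from a script. Its argument "moves" is a list of rows, each an object with "fingers": the opening, from -1 (shut) to 1 (fully open); "dp": the shift along the tool's x, y, z in mm, a list of three; "spin": the turn about the tool's z in degrees. A call has exactly 5 rows; each row shifts and turns the commanded pose from where the row before left it, along the tool's axes as they then stand; what a row does not reach is not made up. A row lasts 1/8 s, in which the tool goes at most 62.5 mm and 10.7 degrees, less where a joint would pass 70% of its speed; a pose out of reach is approached as far as the arm can. A call is refused whole if a number of a shift passes 62.5 or a number of a turn 10.7, either way. A call with a gripper value outside its range is refused whole. The fingers move at their own pace and stop on an object; "newtons" is the grip in N (left out, the last holds). Time passes only in rows, so rows that do not move let the fingers close, or fill a call up. It gives the time, the measured TCP pose, the force, the opening and the grip force at its end, in the units of the state.
- bot.sense(): the state, without advancing time (a new reading comes with each control period).
- imaging.read_camera(name): name is "scene" or "side" or "wrist"; returns the picture (480x640x3 uint8, red, green, blue); there is no depth.
- imaging.calibration(name): a dict with "intrinsics" (3x3 intrinsics, pixels), "view" (4x4, takes a point from world to camera coordinates); the wrist camera has in their place "tool_from_camera" (4x4, takes a point from camera to tool coordinates, whose origin is the TCP and whose axes are the flange's). Camera axes: x right, y down, z forward; pixel columns grow to the right and rows downward; lengths in m; the calibration is good to about 2 mm. A picture is of the moment at which its call begins: read the wrist's pose just before it. calibration takes no time and is no camera call.
- finish_job(): hands the job in; it is judged then, once.
The state is a dict: "time": time; "joint_positions": joint angles; "qvel": joint speeds; "tau": joint torques, N m; "ee_pos": TCP position; "ee_rot": TCP orientation; "contact_force": force on the tool from outside, world axes, zero at the start; "torque": the same for the moment, N m; "width": finger opening in m; "grasp_force": force on a finger pad.
Only numpy, scipy, OpenCV 4.12 (cv2) and the standard library are available. Lean on these libraries where they do the work, as an engineer would, in place of code of your own. Each camera call takes 0.05 s, during which the arm holds its last target. There are 200 camera calls.

## Working session

There is one attempt and no reset: what is moved stays moved. The work goes in short steps, Python scripts to look and compute and a tool call to move; the robot and the scene stay as the last step left them, time stands still between calls to the robot, and variables do not carry over. Pictures are saved under pics/ and viewed, at most 14 in all, crops included, and the job is handed in when it is done.

Besides the shell and the picture viewer there is one more tool, called as name(argument=value, ...), one argument or row to a line, values as JSON. apply_moves: Moves the arm, as the interface text tells. Its arguments: {"type":"object","properties":{"moves":{"type":"array","items":{"type":"object","properties":{"fingers":{"type":"number"},"dp":{"type":"array","items":{"type":"number"}},"spin":{"type":"number"}}}},"newtons":{"type":"number"}},"required":["moves"]}

```bash
ls; mkdir -p pics; python3 - <<'E'
from rig import bot, imaging
import cv2, numpy as np
s=bot.sense(); print(s['time'],s['ee_pos'],s['ee_rot'],s['width'])
for n in ['scene','side','wrist']:
    im=imaging.read_camera(n); cv2.imwrite(f'pics/{n}0.png',im[:,:,::-1])
    c=imaging.calibration(n); print(n,{k:np.round(v,4).tolist() for k,v in c.items()})
E
```

```text
pics
0.0 [0.17993562 0.62392361 0.2302515 ] [-0.43944309 -3.11057647  0.00312439] 0.08564762774036241
scene {'intrinsics': [[436.2837, 0.0, 317.1158], [0.0, 436.2837, 240.1578], [0.0, 0.0, 1.0]], 'view': [[0.1251, 0.9921, 0.0059, -0.0944], [0.5915, -0.0698, -0.8033, -0.2652], [-0.7965, 0.104, -0.5956, 1.3611], [0.0, 0.0, 0.0, 1.0]]}
side {'intrinsics': [[460.3565, 0.0, 324.6043], [0.0, 460.3565, 242.5126], [0.0, 0.0, 1.0]], 'view': [[0.7418, -0.6705, 0.0099, -0.36], [-0.4067, -0.4617, -0.7883, 0.2428], [0.5331, 0.5807, -0.6152, 0.8722], [0.0, 0.0, 0.0, 1.0]]}
wrist {'intrinsics': [[337.3343, 0.0, 315.9124], [0.0, 337.3343, 239.2095], [0.0, 0.0, 1.0]], 'tool_from_camera': [[-0.0005, -0.9504, -0.3112, 0.0785], [1.0, -0.0006, 0.0002, 0.0002], [-0.0004, -0.3112, 0.9504, -0.1426], [0.0, 0.0, 0.0, 1.0]]}
```

View pics/scene0.png

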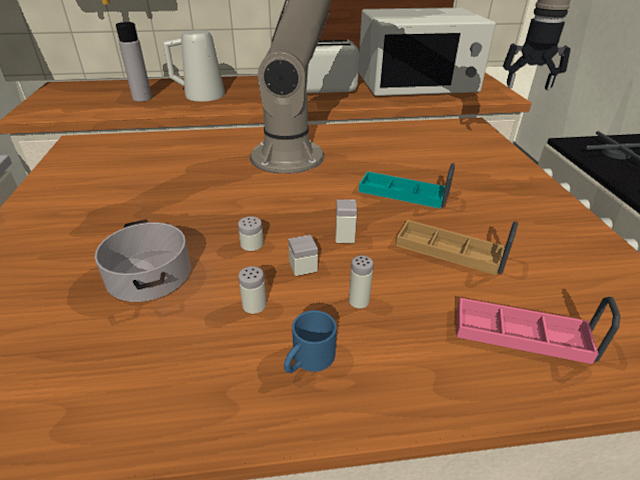

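View pics/side0.png

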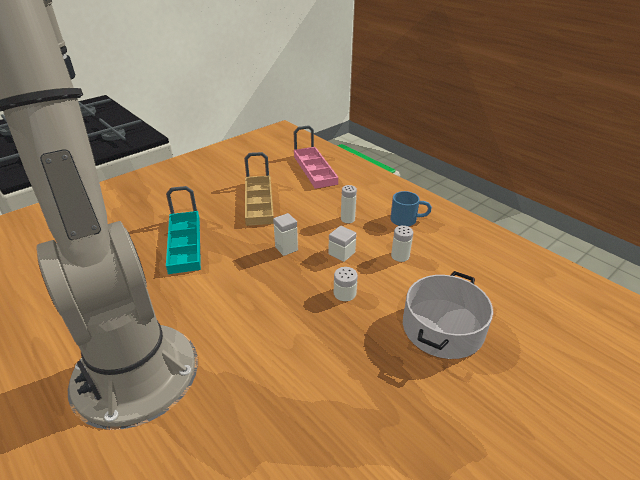

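The scene view shows three caddy shapes: teal (403,190), tan wood (450,245) and pink (527,330). The tan one is the wooden caddy, with its dark handle at (510,247). The round caps with holes are at (250,226), (252,275) and (361,264). The square canisters are at (303,255) and (346,221). Next I'll check an enlarged crop.

```bash
python3 - <<'E'
import cv2, numpy as np
a=cv2.imread('pics/scene0.png'); b=cv2.imread('pics/side0.png')
A=cv2.resize(a[190:320,230:530],None,fx=2.6,fy=2.6,interpolation=cv2.INTER_CUBIC)
B=cv2.resize(b[145:310,235:425],None,fx=1.5,fy=1.5,interpolation=cv2.INTER_CUBIC)
c=np.zeros((600,780,3),np.uint8); c[:A.shape[0],:A.shape[1]]=A; c[340:340+B.shape[0],:B.shape[1]]=B
cv2.imwrite('pics/crop1.png',c)
E
```

```text
(no output)
```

View pics/crop1.png

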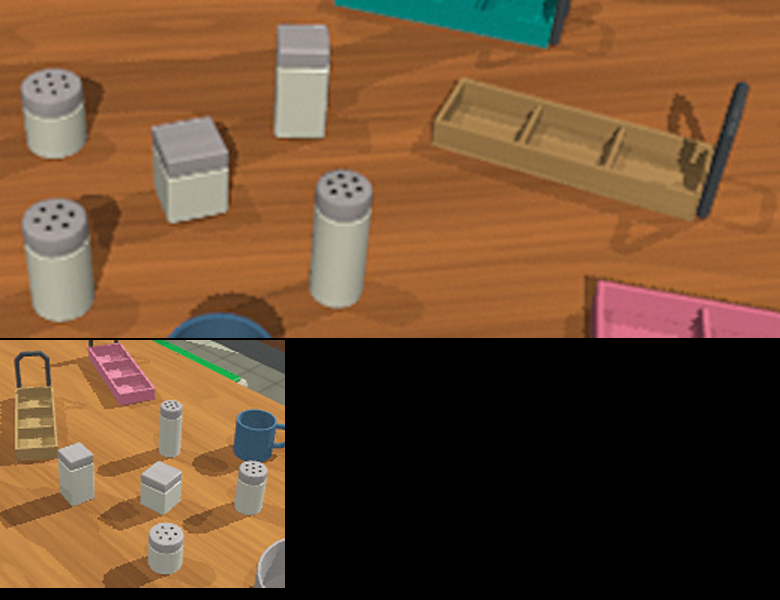

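The crop confirms the wooden caddy is the tan one, handle at its right end (crop 725,150). The three round caps with holes are at crop (52,85), (56,215) and (344,185). The two square, plain-lidded jars stay. Now I'll measure.

```bash
cat > h.py <<'E'
import cv2, numpy as np
from rig import bot, imaging
from scipy.spatial.transform import Rotation as R
def cam(n, s=None):
    c=imaging.calibration(n); K=c['intrinsics']
    if n=='wrist':
        T=np.eye(4); T[:3,:3]=R.from_rotvec(s['ee_rot']).as_matrix(); T[:3,3]=s['ee_pos']
        return K, T@c['tool_from_camera']
    return K, np.linalg.inv(c['view'])
def ray(c,px,z):
    K,W=c; px=np.atleast_2d(np.asarray(px,float))
    d=np.c_[px,np.ones(len(px))]@np.linalg.inv(K).T@W[:3,:3].T
    o=W[:3,3]; return o+d*((z-o[2])/d[:,2])[:,None]
def proj(c,P):
    K,W=c; p=(np.atleast_2d(P)-W[:3,3])@W[:3,:3]@K.T; return p[:,:2]/p[:,2:]
def holes(im,box):
    x0,y0,x1,y1=box; g=cv2.cvtColor(im[y0:y1,x0:x1],cv2.COLOR_RGB2GRAY)
    n=255-g.astype(float); m=(g<95)
    w=np.where(m,1,0); ys,xs=np.nonzero(w); return np.array([xs.mean()+x0,ys.mean()+y0]),len(xs)
E
python3 - <<'E'
from h import *
a=cv2.imread('pics/scene0.png')[:,:,::-1].copy(); b=cv2.imread('pics/side0.png')[:,:,::-1].copy()
C=cam('scene');S=cam('side')
for n,h,b1,b2 in [('tall',.1,(354,257,371,268),(341,185,357,195)),('mid',.08,(241,267,263,280),(393,226,412,237)),('short',.06,(240,218,262,229),(335,268,357,281))]:
    p,k=holes(a,b1);q,l=holes(b,b2); print(n,p,k,ray(C,p,h).round(4),q,l,ray(S,q,h).round(4))
for nm,im,cc in (('scene',a,C),('side',b,S)):
    hsv=cv2.cvtColor(im,cv2.COLOR_RGB2HSV); 
    pt=(462,240) if nm=='scene' else (259,196)
    print(hsv[pt[1]-8:pt[1]+8:4,pt[0]-4:pt[0]+5:4].tolist(), hsv[300,450] if nm=='scene' else hsv[330,300])
E
```

```text
tall [361.85 261.05] 20 [[0.6586 0.0928 0.1   ]] [347.5 188.5] 4 [[0.6479 0.0918 0.1   ]]
mid [254.69230769 272.42307692] 26 [[ 0.6438 -0.1005  0.08  ]] [405.08333333 229.25      ] 12 [[ 0.6448 -0.1098  0.08  ]]
short [256.29166667 222.45833333] 24 [[ 0.4529 -0.0965  0.06  ]] [346.125 273.25 ] 8 [[ 0.4449 -0.1139  0.06  ]]
[[[12, 176, 154], [13, 181, 151], [13, 172, 151]], [[16, 133, 144], [17, 134, 147], [18, 130, 172]], [[18, 133, 148], [18, 136, 146], [18, 142, 108]], [[17, 134, 148], [16, 132, 137], [17, 137, 121]]] [ 13 175 176]
[[[20, 113, 207], [20, 116, 208], [19, 127, 157]], [[18, 128, 120], [18, 121, 120], [19, 119, 118]], [[19, 122, 128], [18, 122, 123], [18, 121, 129]], [[20, 115, 204], [19, 119, 200], [18, 122, 150]]] [ 15 162 200]
```

```bash
cat >> h.py <<'E'
def cyl(im,c,box,h,r):
    x0,y0,x1,y1=box; hsv=cv2.cvtColor(im[y0:y1,x0:x1],cv2.COLOR_RGB2HSV)
    m=(hsv[...,1]<75).astype(np.uint8)
    n,l,st,ct=cv2.connectedComponentsWithStats(m); i=1+st[1:,4].argmax(); m=(l==i)
    ys=np.nonzero(m.sum(1)>=3)[0]; yt,yb=ys[0]+y0,ys[-1]+y0+1
    def mid(rows): 
        v=[(np.nonzero(m[k])[0][0]+np.nonzero(m[k])[0][-1])/2 for k in rows]; return np.mean(v)+x0+.0
    k=len(ys); xt=mid(ys[2:k//3]); xb=mid(ys[-k//3:-2])
    T=ray(c,(xt,yt-.5),h)[0]; B=ray(c,(xb,yb-.5),0)[0]; o=c[1][:3,3]
    def u(P): d=(o-P)[:2]; return d/np.linalg.norm(d)
    return T[:2]+r*u(T),B[:2]-r*u(B),(xt,yt,xb,yb)
E
python3 - <<'E'
from h import *
a=cv2.imread('pics/scene0.png')[:,:,::-1].copy(); b=cv2.imread('pics/side0.png')[:,:,::-1].copy()
C=cam('scene');S=cam('side')
for n,h,r,b1,b2 in [('tall',.1,.02,(343,250,380,312),(335,178,365,228)),('mid',.08,.023,(235,260,272,318),(386,220,418,268)),('short',.06,.026,(233,212,268,256),(328,262,364,306))]:
  for im,c,bx in ((a,C,b1),(b,S,b2)):
    t,bo,e=cyl(im,c,bx,h,r); print(n,t.round(4),bo.round(4),np.round(e,1))
for nm,im,cc,box in (('scene',a,C,(385,212,512,280)),('side',b,S,(235,170,285,230))):
    x0,y0,x1,y1=box; q=cv2.cvtColor(im[y0:y1,x0:x1],cv2.COLOR_RGB2HSV)
    m=((q[...,1]<150)&(q[...,1]>70)&(q[...,0]>13)&(q[...,0]<26)).astype(np.uint8)
    m=cv2.morphologyEx(m,cv2.MORPH_OPEN,np.ones((3,3)))
    k=max(cv2.findContours(m,0,1)[0],key=cv2.contourArea); hu=cv2.approxPolyDP(cv2.convexHull(k),2,True)[:,0]+[x0,y0]
    print(nm); print(np.c_[hu,ray(cc,hu,.026)[:,:2].round(4),ray(cc,hu,0)[:,:2].round(4)])
E
```

```text
tall [0.6593 0.0912] [0.6593 0.0953] [361.7 255.  359.1 309. ]
tall [0.6503 0.0903] [0.6562 0.0931] [348.8 185.  347.6 223. ]
mid [ 0.6492 -0.1055] [ 0.6448 -0.1109] [251.  267.  253.5 314. ]
mid [ 0.6372 -0.1071] [ 0.6425 -0.1114] [402.9 225.  400.4 262. ]
short [ 0.4534 -0.1095] [ 0.4479 -0.1145] [249.6 217.  251.  251. ]
short [ 0.4404 -0.1145] [ 0.4467 -0.1125] [345.2 267.  344.8 301. ]
scene
[[3.970e+02 2.350e+02 4.892e-01 2.138e-01 4.545e-01 2.265e-01]
 [4.090e+02 2.200e+02 4.338e-01 2.583e-01 3.966e-01 2.730e-01]
 [5.040e+02 2.460e+02 5.562e-01 4.340e-01 5.246e-01 4.568e-01]
 [4.960e+02 2.740e+02 6.422e-01 3.748e-01 6.145e-01 3.948e-01]
 [3.980e+02 2.460e+02 5.291e-01 2.049e-01 4.962e-01 2.173e-01]]
side
[[2.700e+02 1.760e+02 6.084e-01 3.850e-01 6.344e-01 4.227e-01]
 [2.720e+02 2.230e+02 4.644e-01 1.836e-01 4.852e-01 2.138e-01]
 [2.460e+02 2.250e+02 4.081e-01 2.212e-01 4.268e-01 2.527e-01]
 [2.450e+02 1.770e+02 5.477e-01 4.300e-01 5.715e-01 4.693e-01]]
```

Measured positions: tall (0.656, 0.093), mid (0.643, -0.109), short (0.447, -0.113). The caddy centre is about (0.524, 0.326) with yaw about 55°. The views agree within about 1 cm and the sizes match. I'll spin the tool so its x lies along the caddy, then look from above with the wrist camera.

apply_moves(
  moves=[
    {"fingers": 1, "dp": [0, 0, 0], "spin": 10.7},
    {"fingers": 1, "dp": [0, 0, 0], "spin": 10.7},
    {"fingers": 1, "dp": [0, 0, 0], "spin": 10.7},
    {"fingers": 1, "dp": [0, 0, 0], "spin": 10.7},
    {"fingers": 1, "dp": [0, 0, 0], "spin": 10.7},
  ],
  newtons=30,
)

```text
time: 0.78
ee_pos: [0.18, 0.6243, 0.2309]
ee_rot: [1.8, 2.574, -0.001]
contact_force: [0.2, -0.2, -0.2]
width: 0.0854
grasp_force: 0.0
```

apply_moves(
  moves=[
    {"fingers": 1, "dp": [0, 0, 0], "spin": 10.7},
    {"fingers": 1, "dp": [0, 0, 0], "spin": 10.7},
    {"fingers": 1, "dp": [0, 0, 0], "spin": 10.7},
    {"fingers": 1, "dp": [0, 0, 0], "spin": 10.7},
    {"fingers": 1, "dp": [0, 0, 0], "spin": 10.7},
  ],
)

```text
time: 1.4
ee_pos: [0.1799, 0.6243, 0.2309]
ee_rot: [2.766, 1.488, -0.001]
contact_force: [-0.1, -0.2, -0.2]
width: 0.0853
grasp_force: 0.0
```

```bash
cat >> h.py <<'E'
def go(x,y,z):
    s=bot.sense(); M=R.from_rotvec(s['ee_rot']).as_matrix()
    d=M.T@(np.array([x,y,z])-s['ee_pos'])*1000
    print('t=%.2f'%s['time'],'pos',s['ee_pos'].round(4),'tdeg %.1f'%np.degrees(np.arctan2(M[1,0],M[0,0])),'tilt',M[:,2].round(3),'w %.4f g %.1f'%(s['width'],s['grasp_force']),'F',s['contact_force'].round(1),'\nTOOL dmm',d.round(1))
E
python3 -c "
from h import *
go(.524,.326,.25)"
```

```text
t=1.40 pos [0.1799 0.6243 0.2309] tdeg 56.6 tilt [-0.    -0.001 -1.   ] w 0.0853 g 0.0 F [-0.1 -0.2 -0.2] 
TOOL dmm [-59.4 451.5 -19. ]
```

apply_moves(
  moves=[
    {"fingers": 1, "dp": [-8, 56, -2], "spin": 0},
    {"fingers": 1, "dp": [-8, 56, -2], "spin": 0},
    {"fingers": 1, "dp": [-8, 56, -3], "spin": 0},
    {"fingers": 1, "dp": [-7, 56, -3], "spin": 0},
    {"fingers": 1, "dp": [-7, 56, -3], "spin": 0},
  ],
)

```text
time: 2.02
ee_pos: [0.395, 0.4386, 0.2443]
ee_rot: [-2.761, -1.497, 0.0]
contact_force: [0.3, 0.2, 0.3]
width: 0.0858
grasp_force: 0.0
```

apply_moves(
  moves=[
    {"fingers": 1, "dp": [-7, 56, -2], "spin": 0},
    {"fingers": 1, "dp": [-7, 56, -2], "spin": 0},
    {"fingers": 1, "dp": [-7, 59, -2], "spin": 0},
    {"fingers": 1, "dp": [0, 0, 0], "spin": 0},
    {"fingers": 1, "dp": [0, 0, 0], "spin": 0},
  ],
)

```text
time: 2.65
ee_pos: [0.5254, 0.3292, 0.2499]
ee_rot: [-2.762, -1.496, 0.001]
contact_force: [-0.1, 0.2, -0.0]
width: 0.0852
grasp_force: 0.0
```

```bash
python3 - <<'E'
from h import *
go(.524,.326,.25); s=bot.sense(); im=imaging.read_camera('wrist'); cv2.imwrite('pics/w1.png',im[:,:,::-1])
np.save('w1.npy',np.r_[s['ee_pos'],s['ee_rot']])
E
```

```text
t=2.65 pos [0.5254 0.3292 0.2499] tdeg 56.9 tilt [-0.001  0.    -1.   ] w 0.0852 g 0.0 F [-0.1  0.2 -0. ] 
TOOL dmm [-3.4  0.6 -0.1]
```

View pics/w1.png

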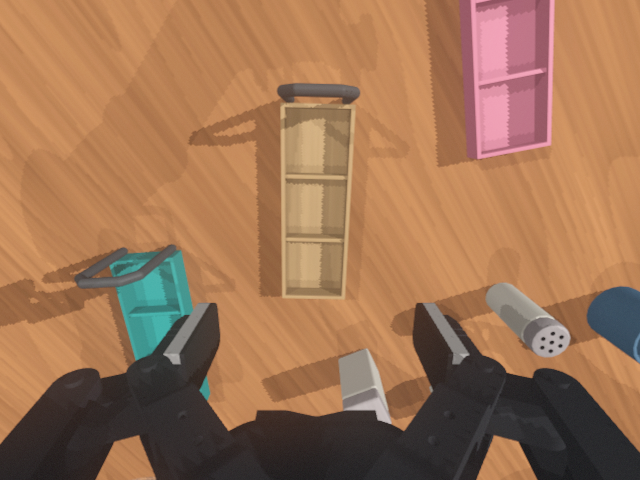

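The wrist view shows the wooden caddy from above. Its rim corners are near (281,104), (356,104), (345,298) and (282,298), with the handle at the top (320,92). The tall shaker's top is at (549,342). I'll compute the rim pose and the tall shaker's top.

```bash
python3 - <<'E'
from h import *
v=np.load('w1.npy'); c=cam('wrist',dict(ee_pos=v[:3],ee_rot=v[3:])); im=cv2.imread('pics/w1.png')[:,:,::-1].copy()
q=cv2.cvtColor(im,cv2.COLOR_RGB2HSV); print(q[104:108,300],q[200,281:290].tolist(),q[200,260])
m=((q[...,1]<138)&(q[...,1]>60)&(q[...,0]>13)&(q[...,0]<26)).astype(np.uint8)
m[:, :265]=0; m[:,370:]=0; m[:95]=0; m[310:]=0
m=cv2.morphologyEx(m,cv2.MORPH_OPEN,np.ones((3,3)))
k=max(cv2.findContours(m,0,1)[0],key=cv2.contourArea)
P=ray(c,k[:,0],.026)[:,:2]; r=cv2.minAreaRect((P*1000).astype(np.float32)); print(r)
hu=cv2.approxPolyDP(cv2.convexHull(k),3,True)[:,0]; print(np.c_[hu,ray(c,hu,.026)[:,:2]])
man=np.array([[281,104],[356,104],[345,298],[282,298]]);Q=ray(c,man,.026)[:,:2];print(Q.round(4),Q.mean(0),[np.linalg.norm(Q[i]-Q[(i+1)%4]).round(4) for i in range(4)])
g=q[325:356,530:570]; d=(g[...,2]<75)&(g[...,1]<120); ys,xs=np.nonzero(d); p=(xs.mean()+530,ys.mean()+325); print(p,len(xs),ray(c,p,.1))
E
```

```text
[[ 17 103 193]
 [ 17 101 194]
 [ 17 101 189]
 [ 16 108 166]] [[16, 110, 192], [17, 99, 209], [17, 100, 209], [17, 102, 203], [17, 103, 186], [17, 108, 174], [16, 106, 175], [17, 107, 177], [17, 105, 179]] [ 13 141 155]
((522.3868408203125, 317.5528869628906), (234.62673950195312, 85.27621459960938), 55.412071228027344)
[[2.81000000e+02 1.02000000e+02 5.54647123e-01 4.36817172e-01]
 [3.56000000e+02 1.04000000e+02 6.17032038e-01 3.93843856e-01]
 [3.51000000e+02 3.04000000e+02 4.94921730e-01 2.02611285e-01]
 [3.46000000e+02 3.09000000e+02 4.86212297e-01 2.00074665e-01]
 [2.81000000e+02 2.96000000e+02 4.29634611e-01 2.58150946e-01]]
[[0.5536 0.4353]
 [0.617  0.3938]
 [0.4931 0.2136]
 [0.4291 0.2553]] [0.52319419 0.32449039] [np.float64(0.0758), np.float64(0.2188), np.float64(0.0764), np.float64(0.2188)]
(np.float64(551.4651162790698), np.float64(341.25581395348837)) 43 [[0.65802906 0.09469436 0.1       ]]
```

```bash
python3 -c "
from h import *
go(.658,.094,.15)"
```

```text
t=2.70 pos [0.5247 0.3302 0.2498] tdeg 57.0 tilt [-0.001  0.001 -1.   ] w 0.0855 g 0.0 F [-0.6  0.1 -0.4] 
TOOL dmm [-125.5  240.6   99.5]
```

apply_moves(
  moves=[
    {"fingers": 1, "dp": [-30, 60, 20], "spin": 0},
    {"fingers": 1, "dp": [-30, 60, 20], "spin": 0},
    {"fingers": 1, "dp": [-30, 60, 20], "spin": 0},
    {"fingers": 1, "dp": [-35, 60, 20], "spin": 0},
    {"fingers": 1, "dp": [0, 0, 0], "spin": 1.6},
  ],
)

```text
time: 3.32
ee_pos: [0.6435, 0.1142, 0.178]
ee_rot: [2.786, 1.445, -0.006]
contact_force: [-0.6, 0.3, 0.2]
width: 0.0853
grasp_force: 0.0
```

```bash
python3 - <<'E'
from h import *
go(.658,.094,.056)
s=bot.sense(); im=imaging.read_camera('wrist'); cv2.imwrite('pics/w2.png',im[:,:,::-1]); c=cam('wrist',s); p=proj(c,[.658,.094,.1]);print(p)
E
```

```text
t=3.33 pos [0.6435 0.1142 0.178 ] tdeg 54.8 tilt [-0.002 -0.004 -1.   ] w 0.0853 g 0.0 F [-0.6  0.3  0.2] 
TOOL dmm [ -7.6  23.4 122.1]
[[347.64451726 260.98555694]]
```

View pics/w2.png

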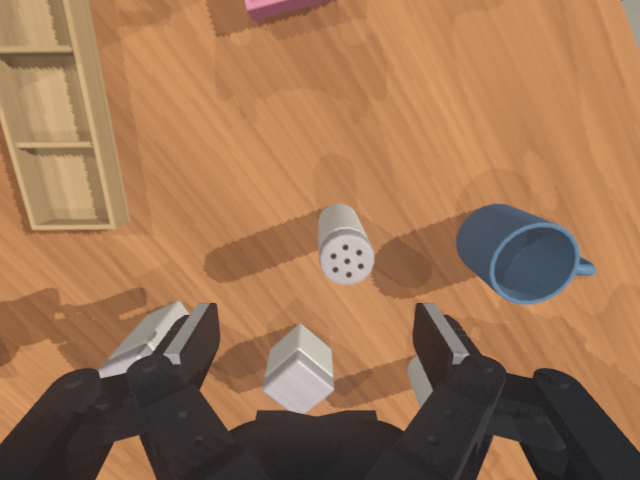

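The tall shaker's centre hole is at (347,261), exactly where predicted. I'll let the arm settle and read the state again.

apply_moves(
  moves=[
    {"fingers": 1, "dp": [0, 0, 0], "spin": 0},
    {"fingers": 1, "dp": [0, 0, 0], "spin": 0},
    {"fingers": 1, "dp": [0, 0, 0], "spin": 0},
    {"fingers": 1, "dp": [0, 0, 0], "spin": 0},
    {"fingers": 1, "dp": [0, 0, 0], "spin": 0},
  ],
)

```text
time: 4.0
ee_pos: [0.6435, 0.1204, 0.1796]
ee_rot: [-2.782, -1.459, -0.0]
contact_force: [-0.2, -0.7, -0.4]
width: 0.0851
grasp_force: 0.0
```

```bash
python3 -c "
from h import *
go(.658,.094,.056)"
```

```text
t=4.00 pos [0.6435 0.1204 0.1796] tdeg 55.3 tilt [ 0.  0. -1.] w 0.0851 g 0.0 F [-0.2 -0.7 -0.4] 
TOOL dmm [-13.5  27.  123.6]
```

apply_moves(
  moves=[
    {"fingers": 1, "dp": [-13.5, 27, 0], "spin": 0},
    {"fingers": 1, "dp": [0, 0, 35], "spin": 0},
    {"fingers": 1, "dp": [0, 0, 35], "spin": 0},
    {"fingers": 1, "dp": [0, 0, 35], "spin": 0},
    {"fingers": 1, "dp": [0, 0, 18.5], "spin": 0},
  ],
)

```text
time: 4.62
ee_pos: [0.6569, 0.0937, 0.0539]
ee_rot: [-2.782, -1.458, 0.004]
contact_force: [-0.9, 0.1, 0.2]
width: 0.0856
grasp_force: 0.0
```

apply_moves(
  moves=[
    {"fingers": 1, "dp": [0, 0, 0], "spin": 0},
    {"fingers": -1, "dp": [0, 0, 0], "spin": 0},
    {"fingers": -1, "dp": [0, 0, 0], "spin": 0},
    {"fingers": -1, "dp": [0, 0, 0], "spin": 0},
    {"fingers": -1, "dp": [0, 0, 0], "spin": 0},
  ],
  newtons=30,
)

```text
time: 5.25
ee_pos: [0.6586, 0.0942, 0.0573]
ee_rot: [-2.782, -1.458, -0.003]
contact_force: [-2.1, 0.9, 5.8]
width: 0.0396
grasp_force: 29.7
```

```bash
python3 -c "
from h import *
go(.658,.094,.056)"
```

```text
t=5.25 pos [0.6586 0.0942 0.0573] tdeg 55.3 tilt [ 0.001  0.001 -1.   ] w 0.0396 g 29.7 F [-2.1  0.9  5.8] 
TOOL dmm [-0.5 -0.4  1.3]
```

apply_moves(
  moves=[
    {"fingers": -1, "dp": [0, 0, -20], "spin": 0},
    {"fingers": -1, "dp": [0, 0, -40], "spin": 0},
    {"fingers": -1, "dp": [0, 0, -40], "spin": 0},
    {"fingers": -1, "dp": [0, 0, -20], "spin": 0},
    {"fingers": -1, "dp": [16, -20, -5], "spin": 0},
  ],
)

```text
time: 5.88
ee_pos: [0.6519, 0.115, 0.1832]
ee_rot: [2.784, 1.45, 0.004]
contact_force: [-0.4, -0.8, -2.7]
width: 0.0394
grasp_force: 30.5
```

apply_moves(
  moves=[
    {"fingers": -1, "dp": [30, -40, 0], "spin": 0},
    {"fingers": -1, "dp": [30, -40, 0], "spin": 0},
    {"fingers": -1, "dp": [30, -40, 0], "spin": 0},
    {"fingers": -1, "dp": [30, -40, 0], "spin": 0},
    {"fingers": -1, "dp": [25, -35, 0], "spin": 0},
  ],
)

```text
time: 6.5
ee_pos: [0.5713, 0.3505, 0.1804]
ee_rot: [-2.781, -1.46, 0.002]
contact_force: [0.4, 0.0, -1.2]
width: 0.0395
grasp_force: 30.4
```

apply_moves(
  moves=[
    {"fingers": -1, "dp": [15, -20, 0], "spin": 0},
    {"fingers": -1, "dp": [8, -8, 0], "spin": 0},
    {"fingers": -1, "dp": [0, 0, 0], "spin": 0},
    {"fingers": -1, "dp": [0, 0, 0], "spin": 0},
    {"fingers": -1, "dp": [0, 0, 0], "spin": 0},
  ],
)

```text
time: 7.12
ee_pos: [0.5639, 0.3814, 0.1812]
ee_rot: [2.784, 1.454, 0.0]
contact_force: [0.8, 0.6, -2.0]
width: 0.0392
grasp_force: 30.4
```

```bash
python3 -c "
from h import *
go(.564,.384,.0615)
im=imaging.read_camera('wrist'); cv2.imwrite('pics/w3.png',im[:,:,::-1])"
```

```text
t=7.12 pos [0.5639 0.3814 0.1812] tdeg 55.2 tilt [ 0.    -0.001 -1.   ] w 0.0392 g 30.4 F [ 0.8  0.6 -2. ] 
TOOL dmm [  2.3  -1.5 119.7]
```

View pics/w3.png

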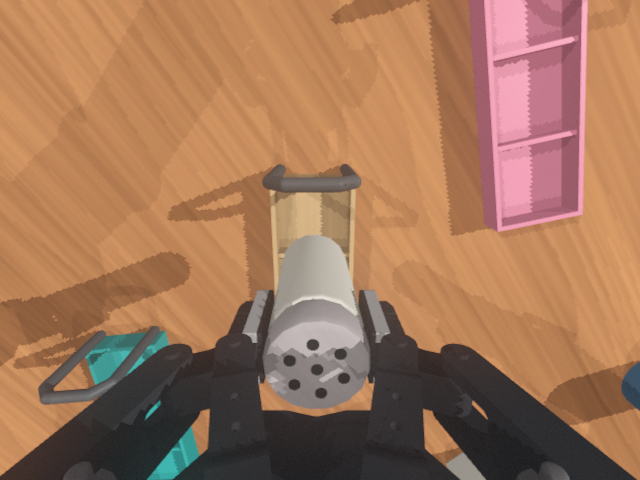

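The tall shaker is held upright and centred, its cap at (317,370), with the handle bay open ahead at (315,215). I'll lower it now.

apply_moves(
  moves=[
    {"fingers": -1, "dp": [2.3, -1.5, 30], "spin": 0},
    {"fingers": -1, "dp": [0, 0, 35], "spin": 0},
    {"fingers": -1, "dp": [0, 0, 30], "spin": 0},
    {"fingers": -1, "dp": [0, 0, 15], "spin": 0},
    {"fingers": -1, "dp": [0, 0, 6], "spin": 0},
  ],
)

```text
time: 7.8
ee_pos: [0.5631, 0.3857, 0.0645]
ee_rot: [2.783, 1.458, -0.001]
contact_force: [0.9, 0.0, -1.5]
width: 0.0395
grasp_force: 30.5
```

apply_moves(
  moves=[
    {"fingers": -1, "dp": [0, 0, 0], "spin": 0},
    {"fingers": -1, "dp": [0, 0, 1], "spin": 0},
    {"fingers": -1, "dp": [0, 0, 1], "spin": 0},
    {"fingers": -1, "dp": [0, 0, 1], "spin": 0},
    {"fingers": -1, "dp": [0, 0, 0], "spin": 0},
  ],
)

```text
time: 8.43
ee_pos: [0.563, 0.3861, 0.062]
ee_rot: [-2.783, -1.458, -0.0]
contact_force: [-0.5, 0.1, -0.7]
width: 0.0398
grasp_force: 30.5
```

apply_moves(
  moves=[
    {"fingers": -1, "dp": [0, 0, 1], "spin": 0},
    {"fingers": -1, "dp": [0, 0, 0], "spin": 0},
    {"fingers": -1, "dp": [0, 0, 0], "spin": 0},
    {"fingers": -1, "dp": [0, 0, 0], "spin": 0},
    {"fingers": -1, "dp": [0, 0, 0], "spin": 0},
  ],
)

```text
time: 9.05
ee_pos: [0.5632, 0.3863, 0.0613]
ee_rot: [-2.782, -1.458, -0.001]
contact_force: [-1.0, -0.0, 3.8]
width: 0.0394
grasp_force: 30.6
```

Contact at 3.8 N, at the expected height. I'll release and retreat.

apply_moves(
  moves=[
    {"fingers": 0.3, "dp": [0, 0, 0], "spin": 0},
    {"fingers": 1, "dp": [0, 0, 0], "spin": 0},
    {"fingers": 1, "dp": [0, 0, 0], "spin": 0},
    {"fingers": 1, "dp": [0, 0, 0], "spin": 0},
    {"fingers": 1, "dp": [0, 0, 0], "spin": 0},
  ],
)

```text
time: 9.68
ee_pos: [0.563, 0.3861, 0.0609]
ee_rot: [-2.783, -1.458, -0.0]
contact_force: [-1.0, -0.2, -0.7]
width: 0.0855
grasp_force: 0.0
```

apply_moves(
  moves=[
    {"fingers": 1, "dp": [0, 0, -20], "spin": 0},
    {"fingers": 1, "dp": [0, 0, -45], "spin": 0},
    {"fingers": 1, "dp": [0, 0, -45], "spin": 0},
    {"fingers": 1, "dp": [0, 0, -40], "spin": 0},
    {"fingers": 1, "dp": [0, 0, 0], "spin": 0},
  ],
)

```text
time: 10.3
ee_pos: [0.5658, 0.387, 0.2171]
ee_rot: [-2.781, -1.457, -0.015]
contact_force: [-0.7, 0.2, 0.1]
width: 0.0855
grasp_force: 0.0
```

```bash
python3 -c "
from h import *
go(.643,-.109,.21)"
```

```text
t=10.30 pos [0.5658 0.387  0.2171] tdeg 55.3 tilt [ 0.008  0.006 -1.   ] w 0.0855 g 0.0 F [-0.7  0.2  0.1] 
TOOL dmm [-363.8  345.9    4.8]
```

apply_moves(
  moves=[
    {"fingers": 1, "dp": [-36, 34, 0], "spin": 0},
    {"fingers": 1, "dp": [-36, 34, 0], "spin": 0},
    {"fingers": 1, "dp": [-36, 34, 0], "spin": 0},
    {"fingers": 1, "dp": [-36, 34, 0], "spin": 0},
    {"fingers": 1, "dp": [-36, 34, 0], "spin": 0},
  ],
)

```text
time: 10.92
ee_pos: [0.6001, 0.1396, 0.211]
ee_rot: [-2.782, -1.458, 0.0]
contact_force: [0.9, -0.5, 0.0]
width: 0.0855
grasp_force: 0.0
```

apply_moves(
  moves=[
    {"fingers": 1, "dp": [-36, 34, 0], "spin": 0},
    {"fingers": 1, "dp": [-36, 34, 0], "spin": 0},
    {"fingers": 1, "dp": [-36, 34, 0], "spin": 0},
    {"fingers": 1, "dp": [-36, 34, 0], "spin": 0},
    {"fingers": 1, "dp": [-20, 20, 0], "spin": 0},
  ],
)

```text
time: 11.55
ee_pos: [0.6346, -0.0861, 0.2112]
ee_rot: [2.785, 1.452, -0.001]
contact_force: [0.2, 0.2, -0.1]
width: 0.0855
grasp_force: 0.0
```

apply_moves(
  moves=[
    {"fingers": 1, "dp": [0, 0, 0], "spin": 0},
    {"fingers": 1, "dp": [0, 0, 0], "spin": 0},
    {"fingers": 1, "dp": [0, 0, 0], "spin": 0},
    {"fingers": 1, "dp": [0, 0, 0], "spin": 0},
    {"fingers": 1, "dp": [0, 0, 0], "spin": 0},
  ],
)

```text
time: 12.18
ee_pos: [0.6353, -0.0816, 0.2109]
ee_rot: [-2.782, -1.46, -0.0]
contact_force: [-0.7, 0.6, -0.2]
width: 0.0851
grasp_force: 0.0
```

```bash
python3 - <<'E'
from h import *
s=bot.sense(); im=imaging.read_camera('wrist'); cv2.imwrite('pics/w4.png',im[:,:,::-1]); c=cam('wrist',s)
go(.643,-.109,.056)
p=proj(c,[[.643,-.109,.08],[.447,-.113,.06]]);print(p)
q=cv2.cvtColor(im,cv2.COLOR_RGB2HSV)
x,y=p[0].astype(int); 
g=q[y-30:y+30,x-30:x+30]; d=(g[...,2]<85)&(g[...,1]<120); ys,xs=np.nonzero(d); pp=(xs.mean()+x-30,ys.mean()+y-30); print(pp,len(xs),ray(c,pp,.08))
E
```

```text
t=12.22 pos [ 0.6353 -0.0818  0.211 ] tdeg 55.4 tilt [ 0.  0. -1.] w 0.0851 g 0.0 F [ 0.3  0.1 -1. ] 
TOOL dmm [-18.1  21.8 154.9]
[[340.06327494 249.39509536]
 [180.94958568 348.27903889]]
(np.float64(337.55555555555554), np.float64(242.8888888888889)) 9 [[ 0.64449093 -0.10283658  0.08      ]]
```

View pics/w4.png

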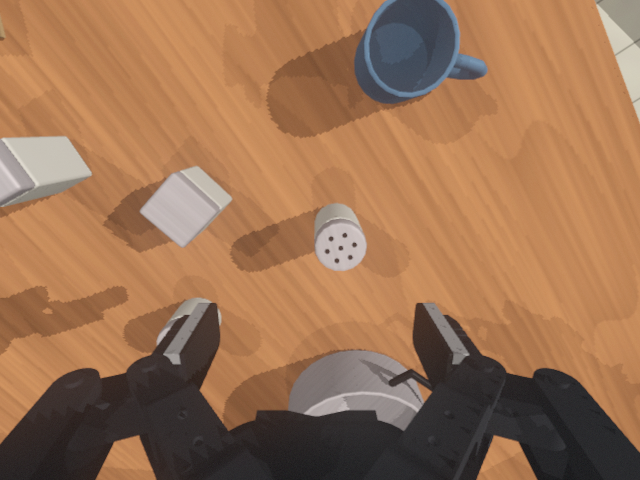

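The mid shaker's centre hole is at (340,248), against a prediction of (340,249), so the position holds.

apply_moves(
  moves=[
    {"fingers": 1, "dp": [-18, 22, 20], "spin": 0},
    {"fingers": 1, "dp": [0, 0, 45], "spin": 0},
    {"fingers": 1, "dp": [0, 0, 45], "spin": 0},
    {"fingers": 1, "dp": [0, 0, 40], "spin": 0},
    {"fingers": 1, "dp": [0, 0, 19], "spin": 0},
  ],
)

```text
time: 12.85
ee_pos: [0.6418, -0.109, 0.0396]
ee_rot: [-2.781, -1.458, 0.004]
contact_force: [0.5, 0.3, 1.0]
width: 0.0858
grasp_force: 0.0
```

apply_moves(
  moves=[
    {"fingers": 1, "dp": [0, 0, 0], "spin": 0},
    {"fingers": -1, "dp": [0, 0, 0], "spin": 0},
    {"fingers": -1, "dp": [0, 0, 0], "spin": 0},
    {"fingers": -1, "dp": [0, 0, 0], "spin": 0},
    {"fingers": -1, "dp": [0, 0, 0], "spin": 0},
  ],
)

```text
time: 13.48
ee_pos: [0.6441, -0.1096, 0.0437]
ee_rot: [2.782, 1.458, 0.003]
contact_force: [-2.5, 0.6, 6.2]
width: 0.0454
grasp_force: 31.3
```

```bash
python3 -c "
from h import *
go(.523,.3245,.18)"
```

```text
t=13.47 pos [ 0.6441 -0.1096  0.0437] tdeg 55.3 tilt [ 0.002  0.001 -1.   ] w 0.0454 g 31.3 F [-2.5  0.6  6.2] 
TOOL dmm [ 288.3 -346.3 -136.4]
```

apply_moves(
  moves=[
    {"fingers": -1, "dp": [0, 0, -20], "spin": 0},
    {"fingers": -1, "dp": [0, 0, -40], "spin": 0},
    {"fingers": -1, "dp": [0, 0, -40], "spin": 0},
    {"fingers": -1, "dp": [0, 0, -36], "spin": 0},
    {"fingers": -1, "dp": [15, -18, 0], "spin": 0},
  ],
)

```text
time: 14.1
ee_pos: [0.6391, -0.0907, 0.1832]
ee_rot: [2.78, 1.449, 0.01]
contact_force: [-0.1, 0.4, -2.3]
width: 0.0458
grasp_force: 31.4
```

apply_moves(
  moves=[
    {"fingers": -1, "dp": [32, -38, 0], "spin": 0},
    {"fingers": -1, "dp": [32, -38, 0], "spin": 0},
    {"fingers": -1, "dp": [32, -38, 0], "spin": 0},
    {"fingers": -1, "dp": [32, -38, 0], "spin": 0},
    {"fingers": -1, "dp": [32, -38, 0], "spin": 0},
  ],
)

```text
time: 14.72
ee_pos: [0.5713, 0.1539, 0.1791]
ee_rot: [2.783, 1.458, 0.002]
contact_force: [0.6, 0.6, -1.9]
width: 0.0454
grasp_force: 31.4
```

apply_moves(
  moves=[
    {"fingers": -1, "dp": [32, -38, 0], "spin": 0},
    {"fingers": -1, "dp": [32, -38, 0], "spin": 0},
    {"fingers": -1, "dp": [30, -38, 0], "spin": 0},
    {"fingers": -1, "dp": [15, -20, 0], "spin": 0},
    {"fingers": -1, "dp": [0, 0, 0], "spin": 0},
  ],
)

```text
time: 15.35
ee_pos: [0.5223, 0.3215, 0.1785]
ee_rot: [-2.778, -1.465, -0.001]
contact_force: [0.9, 0.2, -1.2]
width: 0.0456
grasp_force: 31.3
```

apply_moves(
  moves=[
    {"fingers": -1, "dp": [0, 0, 0], "spin": 0},
    {"fingers": -1, "dp": [0, 0, 0], "spin": 0},
    {"fingers": -1, "dp": [0, 0, 0], "spin": 0},
    {"fingers": -1, "dp": [0, 0, 0], "spin": 0},
    {"fingers": -1, "dp": [0, 0, 0], "spin": 0},
  ],
)

```text
time: 15.98
ee_pos: [0.5236, 0.3183, 0.1779]
ee_rot: [-2.783, -1.458, 0.0]
contact_force: [-0.1, -0.1, -1.3]
width: 0.0454
grasp_force: 31.3
```

```bash
python3 -c "
from h import *
go(.523,.3245,.0477)
im=imaging.read_camera('wrist'); cv2.imwrite('pics/w5.png',im[:,:,::-1])"
```

```text
t=15.97 pos [0.5236 0.3183 0.1779] tdeg 55.3 tilt [-0.  0. -1.] w 0.0454 g 31.3 F [-0.1 -0.1 -1.3] 
TOOL dmm [  4.7  -4.  130.2]
```

View pics/w5.png

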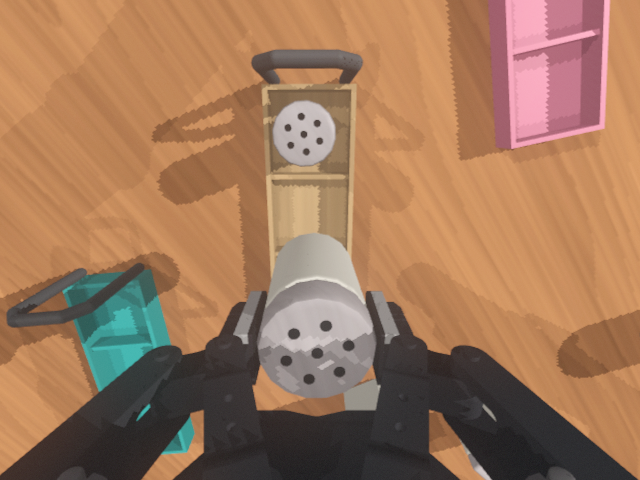

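The tall shaker stands upright in the handle bay, cap at (304,132). The mid one is held centred above the middle bay, cap at (317,345). Lowering it now.

apply_moves(
  moves=[
    {"fingers": -1, "dp": [4.7, -4, 30], "spin": 0},
    {"fingers": -1, "dp": [0, 0, 40], "spin": 0},
    {"fingers": -1, "dp": [0, 0, 35], "spin": 0},
    {"fingers": -1, "dp": [0, 0, 15], "spin": 0},
    {"fingers": -1, "dp": [0, 0, 7], "spin": 0},
  ],
)

```text
time: 16.65
ee_pos: [0.5231, 0.3248, 0.0507]
ee_rot: [2.783, 1.458, 0.0]
contact_force: [0.2, -0.1, -1.1]
width: 0.0456
grasp_force: 31.3
```

apply_moves(
  moves=[
    {"fingers": -1, "dp": [0, 0, 0], "spin": 0},
    {"fingers": -1, "dp": [0, 0, 1], "spin": 0},
    {"fingers": -1, "dp": [0, 0, 1], "spin": 0},
    {"fingers": -1, "dp": [0, 0, 1], "spin": 0},
    {"fingers": -1, "dp": [0, 0, 0], "spin": 0},
  ],
)

```text
time: 17.27
ee_pos: [0.5229, 0.3247, 0.048]
ee_rot: [-2.782, -1.458, -0.0]
contact_force: [0.9, 0.2, -2.1]
width: 0.0455
grasp_force: 31.3
```

apply_moves(
  moves=[
    {"fingers": -1, "dp": [0, 0, 1], "spin": 0},
    {"fingers": -1, "dp": [0, 0, 0], "spin": 0},
    {"fingers": -1, "dp": [0, 0, 0.5], "spin": 0},
    {"fingers": -1, "dp": [0, 0, 0], "spin": 0},
    {"fingers": -1, "dp": [0, 0, 0], "spin": 0},
  ],
)

```text
time: 17.9
ee_pos: [0.5233, 0.3252, 0.0476]
ee_rot: [-2.782, -1.458, -0.001]
contact_force: [-2.2, -0.1, 7.9]
width: 0.0457
grasp_force: 31.7
```

Contact at the expected height. I'll release, lift and move on to the short shaker.

apply_moves(
  moves=[
    {"fingers": 0.3, "dp": [0, 0, 0], "spin": 0},
    {"fingers": 1, "dp": [0, 0, 0], "spin": 0},
    {"fingers": 1, "dp": [0, 0, 0], "spin": 0},
    {"fingers": 1, "dp": [0, 0, 0], "spin": 0},
    {"fingers": 1, "dp": [0, 0, 0], "spin": 0},
  ],
)

```text
time: 18.52
ee_pos: [0.5229, 0.3247, 0.0464]
ee_rot: [2.783, 1.458, -0.0]
contact_force: [-0.5, 0.4, 0.7]
width: 0.0854
grasp_force: 0.0
```

apply_moves(
  moves=[
    {"fingers": 1, "dp": [0, 0, -20], "spin": 0},
    {"fingers": 1, "dp": [0, 0, -45], "spin": 0},
    {"fingers": 1, "dp": [0, 0, -50], "spin": 0},
    {"fingers": 1, "dp": [0, 0, -45], "spin": 0},
    {"fingers": 1, "dp": [0, 0, 0], "spin": 0},
  ],
)

```text
time: 19.15
ee_pos: [0.5259, 0.3257, 0.2124]
ee_rot: [-2.781, -1.457, -0.016]
contact_force: [0.3, 0.3, -0.0]
width: 0.0853
grasp_force: 0.0
```

```bash
python3 -c "
from h import *
go(.447,-.113,.21)"
```

```text
t=19.15 pos [0.5259 0.3257 0.2124] tdeg 55.3 tilt [ 0.008  0.006 -1.   ] w 0.0853 g 0.0 F [ 0.3  0.3 -0. ] 
TOOL dmm [-405.5  184.9   -1.1]
```

apply_moves(
  moves=[
    {"fingers": 1, "dp": [-43, 20, 0], "spin": 0},
    {"fingers": 1, "dp": [-43, 20, 0], "spin": 0},
    {"fingers": 1, "dp": [-43, 20, 0], "spin": 0},
    {"fingers": 1, "dp": [-43, 20, 0], "spin": 0},
    {"fingers": 1, "dp": [-43, 20, 0], "spin": 0},
  ],
)

```text
time: 19.77
ee_pos: [0.482, 0.0893, 0.2064]
ee_rot: [-2.782, -1.458, 0.0]
contact_force: [0.7, -1.1, 0.8]
width: 0.0856
grasp_force: 0.0
```

apply_moves(
  moves=[
    {"fingers": 1, "dp": [-43, 20, 0], "spin": 0},
    {"fingers": 1, "dp": [-43, 20, 0], "spin": 0},
    {"fingers": 1, "dp": [-43, 20, 0], "spin": 0},
    {"fingers": 1, "dp": [-35, 15, 0], "spin": 0},
    {"fingers": 1, "dp": [0, 0, 0], "spin": 0},
  ],
)

```text
time: 20.4
ee_pos: [0.4497, -0.0898, 0.2064]
ee_rot: [-2.787, -1.449, 0.0]
contact_force: [-0.2, 0.4, -0.2]
width: 0.0856
grasp_force: 0.0
```

apply_moves(
  moves=[
    {"fingers": 1, "dp": [0, 0, 0], "spin": 0},
    {"fingers": 1, "dp": [0, 0, 0], "spin": 0},
    {"fingers": 1, "dp": [0, 0, 0], "spin": 0},
    {"fingers": 1, "dp": [0, 0, 0], "spin": 0},
    {"fingers": 1, "dp": [0, 0, 0], "spin": 0},
  ],
)

```text
time: 21.02
ee_pos: [0.4512, -0.0863, 0.2064]
ee_rot: [-2.782, -1.459, -0.0]
contact_force: [0.6, 0.1, -0.6]
width: 0.0857
grasp_force: 0.0
```

```bash
python3 - <<'E'
from h import *
s=bot.sense(); im=imaging.read_camera('wrist'); cv2.imwrite('pics/w6.png',im[:,:,::-1]); c=cam('wrist',s)
go(.447,-.113,.028)
print(proj(c,[[.447,-.113,.06]]))
E
```

```text
t=21.07 pos [ 0.4512 -0.0864  0.2064] tdeg 55.3 tilt [-0.  0. -1.] w 0.0853 g 0.0 F [ 0.8 -0.5  0.3] 
TOOL dmm [-24.2  11.7 178.4]
[[327.54452162 249.94272963]]
```

View pics/w6.png

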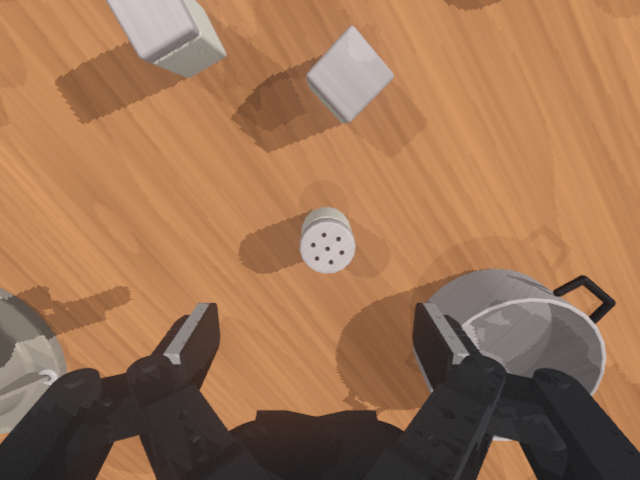

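The short shaker's centre hole is at (327,248), against a prediction of (327.5,250). The pot's nearest edge is at (430,310), clear of the finger. I'll descend.

apply_moves(
  moves=[
    {"fingers": 1, "dp": [-24, 12, 20], "spin": 0},
    {"fingers": 1, "dp": [0, 0, 45], "spin": 0},
    {"fingers": 1, "dp": [0, 0, 50], "spin": 0},
    {"fingers": 1, "dp": [0, 0, 45], "spin": 0},
    {"fingers": 1, "dp": [0, 0, 18], "spin": 0},
  ],
)

```text
time: 21.7
ee_pos: [0.4455, -0.1129, 0.0259]
ee_rot: [-2.781, -1.457, 0.007]
contact_force: [0.2, -1.0, 0.6]
width: 0.0855
grasp_force: 0.0
```

apply_moves(
  moves=[
    {"fingers": 1, "dp": [0, 0, 0], "spin": 0},
    {"fingers": -1, "dp": [0, 0, 0], "spin": 0},
    {"fingers": -1, "dp": [0, 0, 0], "spin": 0},
    {"fingers": -1, "dp": [0, 0, 0], "spin": 0},
    {"fingers": -1, "dp": [0, 0, 0], "spin": 0},
  ],
)

```text
time: 22.32
ee_pos: [0.448, -0.1128, 0.0296]
ee_rot: [-2.782, -1.459, -0.003]
contact_force: [-1.9, 1.2, 5.1]
width: 0.0516
grasp_force: 30.7
```

```bash
python3 -c "
from h import *
go(.482,.265,.17)"
```

```text
t=22.32 pos [ 0.448  -0.1128  0.0296] tdeg 55.3 tilt [ 0.002  0.001 -1.   ] w 0.0516 g 30.7 F [-1.9  1.2  5.1] 
TOOL dmm [ 330.4 -186.8 -139.9]
```

apply_moves(
  moves=[
    {"fingers": -1, "dp": [0, 0, -20], "spin": 0},
    {"fingers": -1, "dp": [0, 0, -45], "spin": 0},
    {"fingers": -1, "dp": [0, 0, -45], "spin": 0},
    {"fingers": -1, "dp": [0, 0, -35], "spin": 0},
    {"fingers": -1, "dp": [17, -9, 0], "spin": 0},
  ],
)

```text
time: 22.95
ee_pos: [0.4517, -0.0954, 0.1767]
ee_rot: [2.783, 1.453, 0.012]
contact_force: [0.1, -0.2, -2.3]
width: 0.0512
grasp_force: 32.4
```

apply_moves(
  moves=[
    {"fingers": -1, "dp": [40, -22, 0], "spin": 0},
    {"fingers": -1, "dp": [40, -22, 0], "spin": 0},
    {"fingers": -1, "dp": [40, -23, 0], "spin": 0},
    {"fingers": -1, "dp": [40, -23, 0], "spin": 0},
    {"fingers": -1, "dp": [40, -23, 0], "spin": 0},
  ],
)

```text
time: 23.58
ee_pos: [0.4705, 0.1363, 0.1741]
ee_rot: [-2.782, -1.458, -0.002]
contact_force: [0.5, 1.0, -1.5]
width: 0.0509
grasp_force: 32.4
```

apply_moves(
  moves=[
    {"fingers": -1, "dp": [40, -23, 0], "spin": 0},
    {"fingers": -1, "dp": [40, -23, 0], "spin": 0},
    {"fingers": -1, "dp": [25, -14, 0], "spin": 0},
    {"fingers": -1, "dp": [8, -5, 0], "spin": 0},
    {"fingers": -1, "dp": [0, 0, 0], "spin": 0},
  ],
)

```text
time: 24.2
ee_pos: [0.4815, 0.2635, 0.1734]
ee_rot: [2.783, 1.457, -0.001]
contact_force: [-1.0, -0.9, -2.4]
width: 0.0509
grasp_force: 32.4
```

apply_moves(
  moves=[
    {"fingers": -1, "dp": [0, 0, 0], "spin": 0},
    {"fingers": -1, "dp": [0, 0, 0], "spin": 0},
    {"fingers": -1, "dp": [0, 0, 0], "spin": 0},
    {"fingers": -1, "dp": [0, 0, 0], "spin": 0},
    {"fingers": -1, "dp": [0, 0, 0], "spin": 0},
  ],
)

```text
time: 24.82
ee_pos: [0.4814, 0.2646, 0.1735]
ee_rot: [-2.783, -1.458, -0.0]
contact_force: [0.6, -0.4, -2.2]
width: 0.0508
grasp_force: 32.4
```

```bash
python3 -c "
from h import *
go(.482,.265,.0336)
im=imaging.read_camera('wrist'); cv2.imwrite('pics/w7.png',im[:,:,::-1])"
```

```text
t=24.82 pos [0.4814 0.2646 0.1735] tdeg 55.3 tilt [ 0.  0. -1.] w 0.0508 g 32.4 F [ 0.6 -0.4 -2.2] 
TOOL dmm [  0.7   0.3 139.9]
```

View pics/w7.png

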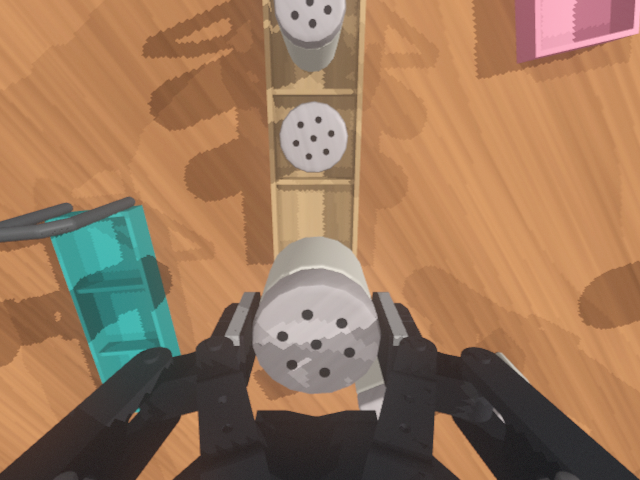

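Tall (310,12) and mid (313,137) both stand in their bays. The short one is held upright above the last bay, cap at (316,335). Lowering it now.

apply_moves(
  moves=[
    {"fingers": -1, "dp": [0.7, 0.3, 35], "spin": 0},
    {"fingers": -1, "dp": [0, 0, 45], "spin": 0},
    {"fingers": -1, "dp": [0, 0, 35], "spin": 0},
    {"fingers": -1, "dp": [0, 0, 15], "spin": 0},
    {"fingers": -1, "dp": [0, 0, 7], "spin": 0},
  ],
)

```text
time: 25.5
ee_pos: [0.4823, 0.2652, 0.0363]
ee_rot: [2.783, 1.458, 0.0]
contact_force: [-0.3, -0.3, -1.5]
width: 0.0511
grasp_force: 32.3
```

apply_moves(
  moves=[
    {"fingers": -1, "dp": [0, 0, 0], "spin": 0},
    {"fingers": -1, "dp": [0, 0, 1], "spin": 0},
    {"fingers": -1, "dp": [0, 0, 1], "spin": 0},
    {"fingers": -1, "dp": [0, 0, 1], "spin": 0},
    {"fingers": -1, "dp": [0, 0, 0], "spin": 0},
  ],
)

```text
time: 26.12
ee_pos: [0.4822, 0.2652, 0.0337]
ee_rot: [-2.782, -1.458, -0.001]
contact_force: [0.4, 0.4, 0.3]
width: 0.0513
grasp_force: 32.5
```

apply_moves(
  moves=[
    {"fingers": -1, "dp": [0, 0, 0.7], "spin": 0},
    {"fingers": -1, "dp": [0, 0, 0], "spin": 0},
    {"fingers": -1, "dp": [0, 0, 0], "spin": 0},
    {"fingers": -1, "dp": [0, 0, 0], "spin": 0},
    {"fingers": -1, "dp": [0, 0, 0], "spin": 0},
  ],
)

```text
time: 26.75
ee_pos: [0.4822, 0.2653, 0.0337]
ee_rot: [-2.782, -1.458, -0.001]
contact_force: [-2.9, -0.3, 7.3]
width: 0.0511
grasp_force: 33.2
```

apply_moves(
  moves=[
    {"fingers": 0.3, "dp": [0, 0, 0], "spin": 0},
    {"fingers": 1, "dp": [0, 0, 0], "spin": 0},
    {"fingers": 1, "dp": [0, 0, 0], "spin": 0},
    {"fingers": 1, "dp": [0, 0, 0], "spin": 0},
    {"fingers": 1, "dp": [0, 0, 0], "spin": 0},
  ],
)

```text
time: 27.38
ee_pos: [0.482, 0.2651, 0.0327]
ee_rot: [-2.783, -1.458, -0.0]
contact_force: [0.3, -0.5, 0.2]
width: 0.0854
grasp_force: 0.0
```

apply_moves(
  moves=[
    {"fingers": 1, "dp": [0, 0, -20], "spin": 0},
    {"fingers": 1, "dp": [0, 0, -45], "spin": 0},
    {"fingers": 1, "dp": [0, 0, -50], "spin": 0},
    {"fingers": 1, "dp": [0, 0, -50], "spin": 0},
    {"fingers": 1, "dp": [0, 0, -45], "spin": 0},
  ],
)

```text
time: 28.0
ee_pos: [0.4824, 0.2647, 0.2461]
ee_rot: [-2.782, -1.457, -0.004]
contact_force: [0.2, 0.9, 0.2]
width: 0.085
grasp_force: 0.0
```

apply_moves(
  moves=[
    {"fingers": 1, "dp": [0, 0, 0], "spin": 0},
    {"fingers": 1, "dp": [0, 0, 0], "spin": 0},
    {"fingers": 1, "dp": [0, 0, 0], "spin": 0},
    {"fingers": 1, "dp": [0, 0, 0], "spin": 0},
    {"fingers": 1, "dp": [0, 0, 0], "spin": 0},
  ],
)

```text
time: 28.62
ee_pos: [0.4818, 0.2648, 0.2421]
ee_rot: [2.782, 1.458, -0.002]
contact_force: [0.2, -0.1, 0.0]
width: 0.0852
grasp_force: 0.0
```

```bash
python3 - <<'E'
from h import *
go(.482,.265,.25); s=bot.sense(); im=imaging.read_camera('wrist'); c=cam('wrist',s); sc=imaging.read_camera('scene')
cv2.imwrite('pics/f.png',np.hstack([cv2.resize(im,(400,300)),cv2.resize(sc,(400,300))])[:,:,::-1]); cv2.imwrite('pics/w8.png',im[:,:,::-1])
q=cv2.cvtColor(im,cv2.COLOR_RGB2HSV); u=np.array([.568,.823]); ct=np.array([.5232,.3245])
for n,off,h in (('tall',.072,.104),('mid',0,.084),('short',-.072,.064)):
    p=proj(c,[*(ct+off*u),h])[0]; x,y=p.astype(int); y0=max(y-45,0)
    m=(q[y0:y+45,x-50:x+50,1]<40).astype(np.uint8); k=max(cv2.findContours(m,0,1)[0],key=cv2.contourArea); (ex,ey),ax,_=cv2.fitEllipse(cv2.convexHull(k))
    P=ray(c,(ex+x-50,ey+y0),h)[0,:2]-ct; print(n,p.round(1),(round(ex+x-50),round(ey+y0)),np.round(ax,1),'caddy xy',(P@u).round(4),(P@[-u[1],u[0]]).round(4))
E
```

```text
t=28.62 pos [0.4818 0.2648 0.2421] tdeg 55.3 tilt [-0.001 -0.001 -1.   ] w 0.0852 g 0.0 F [ 0.2 -0.1  0. ] 
TOOL dmm [ 0.3  0.1 -7.9]
tall [314.3  36.3] (312, 42) [53.1 75.7] caddy xy 0.0682 0.0019
mid [314.7 138.3] (314, 135) [52.2 54.6] caddy xy 0.0024 0.0008
short [315.  214.6] (316, 209) [51.7 58.6] caddy xy -0.0664 -0.0011
```

View pics/f.png

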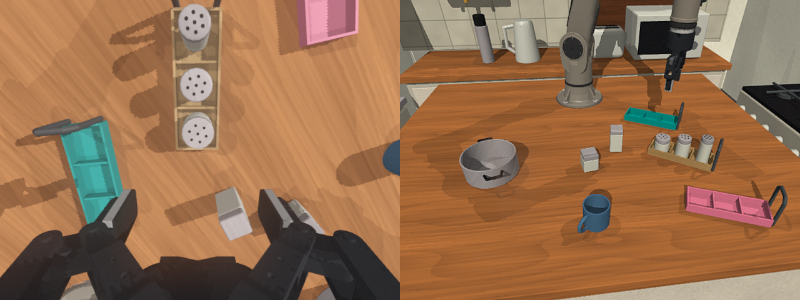

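The final views show all three shakers upright in the wooden caddy in height order, caps at (194,28), (196,85) and (198,130), each within about 6 mm of its bay centre. The pot, mug and canisters are where they started and the gripper is clear.

```bash
python3 -c "
from rig import finish_job
print(finish_job())"
```

```text
the job is handed in; nothing more can be done
None
```

The job is handed in: by the final camera views, the tall, middle and short shakers stand upright in their proper bays of the wooden caddy, each within about 6 mm of centre, and the canisters, pot and mug look undisturbed; no verdict was returned.

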